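Tally one cell on the cell counter

ROBOT

A 7-joint arm with a two-finger parallel gripper is mounted at the origin on the work surface. World frame = base frame: x ahead of the robot, y to its left, z up, the work surface at z = 0. Lengths are in m, angles in rad, forces in N, time in s.
With the tool pointing down it reaches from about 0.425 to 0.875 m from the base axis. Payload 4.7 kg.
Tool frame: the origin (TCP) lies midway between the tips of the shut fingers; the grasp point (between the pads) lies 19 mm behind it (manip.hold_point_z is the distance from the TCP to the grasp point, in m); z points along the fingers, y is the direction in which the jaws open and shut (so a half turn about z gives the same grasp; the last joint's range is limited). The gripper opens to 85 mm and grips with 20 to 120 N. Pads are 22 mm wide; open, the fingers measure 114 mm over their backs; the gripper's body (76 mm by 85 mm) begins 54 mm behind the grasp point. The pads swing forward as they close: fully open they stand 13 mm farther back than shut.
Start: joints at [-1.331, 0.321, -0.07, 1.45, 0.023, 1.371, -0.057], TCP at [0.146, 0.634, 0.231] pointing down, gripper open.
Joint ranges: [-2.86, 2.86], [-0.3, 2.09], [-1.38, 1.24], [0.06, 2.45], [-1.56, 4.7], [0.09, 2.05], [-2.69, 2.69]. Speed limits (rad/s): [2.57, 2.57, 3.14, 3.14, 3.14, 3.14, 3.14].

INTERFACE

Orientations are given as a unit quaternion [w, x, y, z].
In Python, from cell import manip, imaging, workorder, models gives the robot as it stands.
- The arm moves only by the tool step_arm, never from a script. Its argument "plan" is a list of rows, each a list of 3 entries, a list of its own where there are three numbers: the closure in counts, from 0 (fully open) to 255 (shut), then the shift along the world's x, y, z in cm, then the turn, a rotation vector about the world's x, y, z in rad. A call has exactly 8 rows; each row shifts and turns the commanded pose from where the row before left it; what a row does not reach is not made up. A row lasts 1/10 s, in which the tool goes at most 50 mm and 8.59 degrees, less where a joint would pass 70% of its speed; a pose out of reach is approached as far as the arm can. A call with a gripper value outside its range is refused whole. The fingers move at their own pace and stop on an object; "force" is the grip in N (left out, the last holds). Time passes only in rows, so rows that do not move let the fingers close, or fill a call up. It gives the time, the measured TCP pose, the force and the opening at its end, in the units of the state.
- manip.observe(): the state, without advancing time (a new reading comes with each control period).
- imaging.capture(name): name is "side" or "top" or "wrist"; returns the picture (384x512x3 uint8, blue, green, red); there is no depth.
- imaging.camera_params(name): a dict with "intrinsics" (3x3 intrinsics, pixels), "position" and "orientation" of the camera in the world; the wrist camera has in their place "T_tool_cam" (4x4, takes a point from camera to tool coordinates, whose origin is the TCP and whose axes are the flange's). Camera axes: x right, y up, looking along -z (the intrinsics and any distortion apply to the point x, -y, -z); pixel columns grow to the right and rows downward; lengths in m; the calibration is good to about 2 mm. A picture is of the moment at which its call begins: read the wrist's pose just before it. camera_params takes no time and is no camera call.
- workorder.hand_in(): hands the job in, once; it reports no verdict.
Trained networks look in the newest picture that a camera, given by its name, has taken for a name from the list of things; names that differ only in an ending like _2 or _b are one class to them, and where a whole thing is asked for, a point or a joint stands for the part that bears it (a point fixed in the world has none). Each returns a list of dicts, best first, with "confidence" (0 to 1); they miss things now and then, are a little off and sometimes report something else, mostly with a low value. They report only what shows in the picture. A call takes as long as a camera call.
- models.spot_in(label, camera): "xyz" ([x, y, z] in m, in the coordinates of the camera as it stood for that picture, good to about 4 mm: the middle of the surface that is visible of it).
The state is a dict: "time": time; "joints": joint angles; "joint_velocities": joint speeds; "effort": joint torques, N m; "position": TCP position; "ee_rot": TCP orientation; "contact_force": force on the tool from outside, world axes, zero at the start; "torque": the same for the moment, N m; "grip_width": finger opening in m.
Only numpy, scipy, OpenCV 4.12 (cv2) and the standard library are available. Lean on these libraries where they do the work, as an engineer would, in place of code of your own. Each camera call takes 0.05 s, during which the arm holds its last target. There are 200 camera calls.

TASK

Log one cell on the white cell counter: with the fingertips, gently press the large round key well down and let it come up again, then press the long bar key in front of the others well down to bank the count, let it come up too and take the hand away. Leave the square keys and the timer beside the counter unpressed, and do not pick up, shift or knock over anything that stands about.

Things in the scene. Friction and masses are not known exactly. Their poses are not given: they have to be found in the camera images.
- counter: cell counter: off-white case, 210 mm deep (x) by 300 wide (y), fixed. Origin: centre of its underside on the bench; x to its rear, y to its left, z up. Deck 45 mm high; a display hood at the rear (x 63 to 103 mm) is 71 high. Six black count keys at x -18 or 38, y -86, -30 or 26 mm, order changing: one large round, five small square; a long bar key in front, x -78, y -30
- key_round_top (a point): centre of the top of the round key: a black disc 38 mm across, on the counter's deck. At rest its top is 14 mm above the deck, 59 mm above the bench; the point moves with the key
- key_round (a joint): how far the round key is pressed down, m: 0 up, 0.008 fully down; counts from 0.004. Springs back up by itself; starts to give at about 1.4 N, fully down at about 4.6 N
- key_bar_top (a point): centre of the top of the long bar key: black, 26 mm deep by 130 mm wide (along the counter's y). At rest its top is 59 mm above the bench; it may be pressed anywhere along its length; the point moves with the key
- key_bar (a joint): how far the bar key is pressed down, m: 0 up, 0.008 fully down; counts from 0.004. Springs back up by itself; starts to give at about 1.4 N, fully down at about 4.6 N
- key_sq1 (a joint): how far one of the five square keys (26 x 26 mm) is pressed down, m: 0 up, 0.008 fully down; leave alone
- key_sq2 (a joint): how far one of the five square keys (26 x 26 mm) is pressed down, m: 0 up, 0.008 fully down; leave alone
- key_sq3 (a joint): how far one of the five square keys (26 x 26 mm) is pressed down, m: 0 up, 0.008 fully down; leave alone
- key_sq4 (a joint): how far one of the five square keys (26 x 26 mm) is pressed down, m: 0 up, 0.008 fully down; leave alone
- key_sq5 (a joint): how far one of the five square keys (26 x 26 mm) is pressed down, m: 0 up, 0.008 fully down; leave alone
- timer: grey bench timer, 75 x 62 x 18 mm high, fixed on the bench right of the counter; origin centre of its underside; leave alone
- timer_button (a joint): how far the timer's own small round button (20 mm across) is pressed, m: 0 up, 0.004 fully down; leave alone
- slide_box: white plastic slide box, 104 x 84 x 35 mm high, lying right of the counter; loose; origin at the centre of its underside; leave alone
- slip_box: small white cover-glass box, 55 x 55 x 25 mm, lying on the slide box; loose; origin at the centre of its underside; leave alone
- jar: amber jar with white cap, 60 mm across, 85 mm high, left of the counter; loose; origin at the centre of its underside; leave alone
- tally_clicker: round steel hand tally, 48 mm across, 38 mm high, left of the counter; loose; origin at the centre of its underside; leave alone
- oil: small amber oil bottle, 28 mm across, 45 mm high, standing on the left end of the counter's deck; loose; origin at the centre of its underside; leave alone
- spray: green bottle, 60 mm across, 160 mm high, behind and right of the counter; loose; origin at the centre of its underside; leave alone
- tube_rack: orange wire tube rack with capped tubes, 80 x 180 mm, 99 mm high with its tubes, behind the counter; loose; origin at the centre of its underside; leave alone

How it is judged:
On the way, in this order (a step that is already met when the one before it is completed fails the run):
1. the fingers press the round key at least 4 mm down (value of joint key_round above 0.004 m and contact force between the fingers and key_round above 0.3 N), for 0.05 s.
2. the round key has come up again (value of joint key_round below 0.0015 m), for 0.05 s.
3. the fingers press the bar key at least 4 mm down (value of joint key_bar above 0.004 m and contact force between the fingers and key_bar above 0.3 N), for 0.05 s.
At the end, for the whole second after the job is handed in: the round key, then the bar key, have each been pressed and every key and the timer's button is up again (within 1.5 mm); all loose things stand within 15 mm of where they began, upright within 0.3 rad and at rest (value of joint each of key_round, key_bar, timer_button, key_sq1, key_sq2, key_sq3, key_sq4, key_sq5 below 0.0015 m and distance of each of slide_box, slip_box, jar, tally_clicker, oil, spray, tube_rack from where it was at the start of the episode below 0.015 m and angle between each of slide_box, slip_box, jar, tally_clicker, oil, spray, tube_rack's own z axis and vertical below 0.3 rad and linear speed of each of slide_box, slip_box, jar, tally_clicker, oil, spray, tube_rack below 0.02 m/s); the robot touches nothing.
It fails at once if a square key or the timer's button is pressed (more than 2.5 mm) (value of joint any of key_sq1, key_sq2, key_sq3, key_sq4, key_sq5, timer_button above 0.0025 m).
It fails at once if the round key and the bar key are pressed at the same time (value of joint each of key_round, key_bar above 0.0025 m).
It fails at once if the counter or one of its keys is pushed with more than 25 N (contact force between any of counter, key_round, key_bar and the fingers above 25 N or contact force between any of counter, key_round, key_bar and the arm above 25 N).
It fails at once if a thing standing about is shifted or lifted by more than 15 mm (distance of any of slide_box, slip_box, jar, tally_clicker, oil, spray, tube_rack from where it was at the start of the episode above 0.015 m).
It fails at once if a thing standing about is tipped by more than 0.3 rad (angle between any of slide_box, slip_box, jar, tally_clicker, oil, spray, tube_rack's own z axis and vertical above 0.3 rad).
It also fails if it takes over 35 s, if anything falls off the work surface, if the arm or the gripper's body presses on something with over 40 N, if the wrist force passes 120 N, or if a joint passes its speed limit or range.

## Working session

There is one attempt and no reset: what is moved stays moved. The work goes in short steps, Python scripts to look and compute and a tool call to move; the robot and the scene stay as the last step left them, time stands still between calls to the robot, and variables do not carry over. Pictures are saved under pics/ and viewed, about 8 in all and at most 12, crops included, and the job is handed in when it is done.

Besides the shell and the picture viewer there is one more tool, called after "Emit:" as name(argument=value, ...) on one line, values as JSON. step_arm: Moves the arm, as the interface text tells. Its arguments: {"type":"object","properties":{"plan":{"type":"array"},"force":{"type":"number"}},"required":["plan"]}

```bash
ls; mkdir -p pics
cat > h.py <<'E'
import numpy as np, cv2
from scipy.spatial.transform import Rotation as R
from cell import manip, imaging, workorder, models
def cam(name):
    p=imaging.camera_params(name); 
    return p
def rot(o):
    o=np.array(o,float)
    return o if o.shape==(3,3) else R.from_quat(o[[1,2,3,0]]).as_matrix()
E
python3 - <<'E'
from h import *
s=manip.observe();print(s)
for n in("top","side"):
    im=imaging.capture(n);cv2.imwrite(f"pics/{n}0.png",im);p=cam(n);print(n,p)
    Rm=rot(p["orientation"]);t=np.array(p["position"])
    for l in("counter","key_round_top","key_bar_top","timer","slide_box","jar","tally_clicker","oil","spray","tube_rack"):
        print(l,[(np.round(Rm@np.array(d["xyz"])+t,3).tolist(),round(d["confidence"],2)) for d in models.spot_in(l,n)[:3]])
E
```

```text
pics
{'time': 0.0, 'joints': array([-1.33091777,  0.32178113, -0.07007182,  1.45169358,  0.02258473,
        1.37076756, -0.05688398]), 'joint_velocities': array([ 0.00018457,  0.00165122, -0.00053383,  0.0002503 ,  0.00099587,
       -0.00053993,  0.0005113 ]), 'effort': array([-2.78389525e-04, -4.93567336e+01, -3.82146752e-01, -3.14336407e+01,
        1.30034934e-02,  1.10344228e-02, -1.27732331e-07]), 'position': array([0.14544282, 0.63296968, 0.23024124]), 'ee_rot': array([-6.13266345e-05,  1.12633856e-01,  9.93636124e-01, -9.29507627e-04]), 'contact_force': array([-0.49972139,  0.05352522, -1.11462654]), 'torque': array([ 0.03597309,  0.00430239, -0.0038312 ]), 'grip_width': 0.08537617508024216}
top {'intrinsics': array([[346.62668354,   0.        , 257.99222662],
       [  0.        , 346.62668354, 184.65433941],
       [  0.        ,   0.        ,   1.        ]]), 'position': array([0.43049992, 0.04135454, 0.81684627]), 'orientation': array([ 0.70948172,  0.07811398, -0.07624645, -0.69621863])}
counter [([0.523, -0.026, 0.044], 0.77), ([0.577, -0.262, 0.038], 0.5)]
key_round_t
[... 446 characters left out ...]
0.        , 469.63124112, 193.98951162],
       [  0.        ,   0.        ,   1.        ]]), 'position': array([0.43418832, 1.00598314, 0.76979685]), 'orientation': array([-0.07091676, -0.03420387,  0.46484948,  0.881882  ])}
counter [([0.52, 0.031, 0.049], 0.65), ([0.556, 0.005, 0.065], 0.52)]
key_round_top [([0.437, -0.039, 0.058], 0.74), ([0.551, -0.052, 0.061], 0.61)]
key_bar_top [([0.436, -0.043, 0.057], 0.86)]
timer []
slide_box [([0.561, -0.245, 0.035], 0.65), ([0.58, 0.206, 0.06], 0.58)]
jar [([0.579, 0.206, 0.06], 0.78)]
tally_clicker [([0.467, 0.176, 0.029], 0.87)]
oil [([0.483, 0.097, 0.068], 0.57)]
spray [([0.648, -0.241, 0.081], 0.83)]
tube_rack [([0.704, -0.016, 0.054], 0.85)]
```

View pics/top0.png

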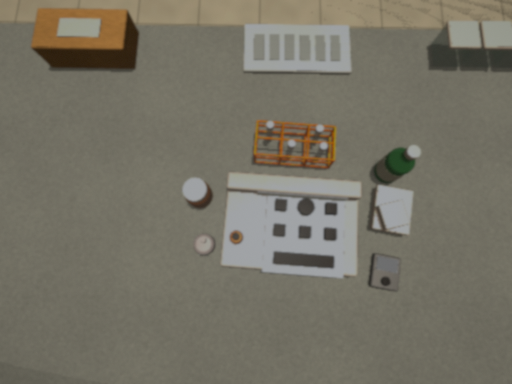

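View pics/side0.png

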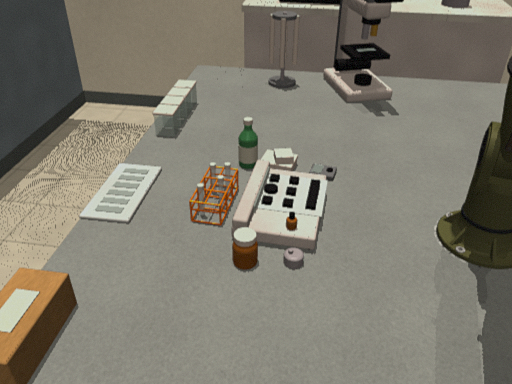

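The top view shows the round key at about (306,207), rear row middle, and the bar at about (303,260). The oil bottle stands at (236,237). The side view agrees, with round (271,188) and bar (314,194). I'll refine both by blob and ray.

Run:
```python
from h import *
for n,seeds in(("top",{"round":(306,207),"bar":(303,260),"sqL":(281,205),"sqR":(331,209),"sqM":(305,232)}),("side",{"round":(271,188),"bar":(314,194)})):
    im=cv2.imread(f"pics/{n}0.png");g=im.max(2);p=cam(n);Rm=rot(p["orientation"]);t=np.array(p["position"]);K=p["intrinsics"]
    _,lab,st,c=cv2.connectedComponentsWithStats((g<75).astype(np.uint8))
    for k,(u,v) in seeds.items():
        l=lab[v,u];uv=c[l];d=Rm@(np.linalg.inv(K)@[uv[0],uv[1],1]*[1,-1,-1])
        print(n,k,l,uv.round(1),st[l],(t+d*(0.057-t[2])/d[2]).round(4))
```

```text
top round 13 [305.5 206.3] [299 198  14  17 176] [ 0.5522 -0.061   0.057 ]
top bar 25 [304.3 259.8] [274 254  59  13 566] [ 0.4364 -0.0574  0.057 ]
top sqL 14 [280.1 204.9] [276 200   9  11  83] [ 0.5543 -0.0048  0.057 ]
top sqR 15 [330.5 208.5] [326 204  10  10 100] [ 0.5484 -0.1164  0.057 ]
top sqM 19 [304.3 232. ] [300 227  10  11  91] [ 0.4957 -0.0578  0.057 ]
side round 54 [270.4 188.4] [264 184  14  10 119] [ 0.5522 -0.0558  0.057 ]
side bar 53 [312.7 194.6] [306 180  14  30 275] [ 0.4365 -0.0448  0.057 ]
```

Emit:
step_arm(plan=[[255, [2, -1, 0], [0, 0, 0]], [255, [4, -2, 0], [0, 0, 0]], [255, [4, -3, 0], [0, 0, 0]], [255, [4, -3, 0], [0, 0, 0]], [255, [4, -3, 0], [0, 0, 0]], [255, [4, -3, 0], [0, 0, 0]], [255, [3, -4, 0], [0, 0, 0]], [255, [3, -4, 0], [0, 0, 0]]])

```text
time: 1.9
position: [0.4269, 0.4019, 0.2314]
ee_rot: [0.0, 0.113, 0.994, 0.0]
contact_force: [1.3, 0.7, -0.0]
grip_width: -0.0001
```

Emit:
step_arm(plan=[[255, [2, -4.5, 0], [0, 0, 0]], [255, [2, -4.5, 0], [0, 0, 0]], [255, [2, -4.5, 0], [0, 0, 0]], [255, [2, -4.5, 0], [0, 0, 0]], [255, [2, -4.5, 0], [0, 0, 0]], [255, [1, -4.5, 0], [0, 0, 0]], [255, [1, -4.5, 0], [0, 0, 0]], [255, [0.6, -4.5, 0], [0, 0, 0]]])

```text
time: 2.7
position: [0.552, 0.0416, 0.2316]
ee_rot: [0.0, 0.113, 0.994, 0.0]
contact_force: [0.5, 0.3, 0.3]
grip_width: 0.0
```

Emit:
step_arm(plan=[[255, [0, -4.5, 0], [0, 0, 0]], [255, [0, -4.5, 0], [0, 0, 0]], [255, [0, -1.0, -1], [0, 0, 0]], [255, [0, 0, -3], [0, 0, 0]], [255, [0, 0, -3], [0, 0, 0]], [255, [0, 0, -3], [0, 0, 0]], [255, [0, 0, -1], [0, 0, 0]], [255, [0, 0, 0], [0, 0, 0]]])

```text
time: 3.5
position: [0.5505, -0.056, 0.12]
ee_rot: [-0.002, 0.112, 0.994, -0.0]
contact_force: [-0.1, 1.0, 0.2]
grip_width: 0.0003
```

Run:
```python
from h import *
s=manip.observe();print(s["position"],s["contact_force"])
ims=[]
p=cam("wrist");T=np.array(p["T_tool_cam"]);Rt=rot(s["ee_rot"]);im=imaging.capture("wrist")
for l in("key_round_top","key_bar_top"):
    for d in models.spot_in(l,"wrist")[:2]: print(l,Rt@(T@[*d["xyz"],1])[:3]+s["position"],d["confidence"])
im2=imaging.capture("side")[120:280,180:380]
out=np.hstack([cv2.resize(im,(400,300)),cv2.resize(im2,(400,300))]);cv2.imwrite("pics/a.png",out)
```

```text
[ 0.55047763 -0.05597225  0.12000115] [-0.11991393  0.96471642  0.17071703]
key_round_top [ 0.55207793 -0.05954333  0.05857921] 0.94
key_bar_top [ 0.43611233 -0.05892603  0.05929222] 0.91
```

View pics/a.png

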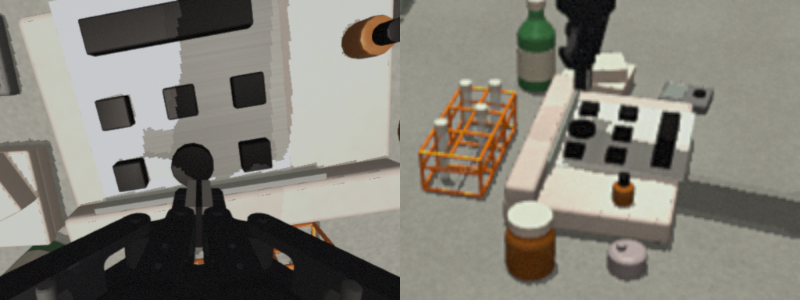

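The wrist view shows the shut tips directly over the round key. The side view shows them clear of the hood and bottle. All the estimates agree on (0.552,-0.059), so I'll align the yaw and come down.

Emit:
step_arm(plan=[[255, [0, -0.2, 0], [0, 0, 0.085]], [255, [0, 0, -1], [0, 0, 0.085]], [255, [0, 0, -2], [0, 0, 0]], [255, [0, 0, -1.5], [0, 0, 0]], [255, [0, 0, -0.6], [0, 0, 0]], [255, [0, 0, -0.5], [0, 0, 0]], [255, [0, 0, -0.3], [0, 0, 0]], [255, [0, 0, 0], [0, 0, 0]]])

```text
time: 4.5
position: [0.5517, -0.0585, 0.0624]
ee_rot: [0.0, 0.028, 1.0, 0.0]
contact_force: [1.1, -0.0, 0.1]
grip_width: -0.0
```

Emit:
step_arm(plan=[[255, [0, 0, -0.2], [0, 0, 0]], [255, [0, 0, -0.2], [0, 0, 0]], [255, [0, 0, -0.2], [0, 0, 0]], [255, [0, 0, -0.15], [0, 0, 0]], [255, [0, 0, -0.1], [0, 0, 0]], [255, [0, 0, 0], [0, 0, 0]], [255, [0, 0, 0], [0, 0, 0]], [255, [0, 0, 0], [0, 0, 0]]])

```text
time: 5.3
position: [0.552, -0.0584, 0.0541]
ee_rot: [0.0, 0.028, 1.0, 0.0]
contact_force: [1.0, -0.8, 2.6]
grip_width: 0.0003
```

Emit:
step_arm(plan=[[255, [0, 0, -0.1], [0, 0, 0]], [255, [0, 0, -0.05], [0, 0, 0]], [255, [0, 0, -0.05], [0, 0, 0]], [255, [0, 0, 0], [0, 0, 0]], [255, [0, 0, 0], [0, 0, 0]], [255, [0, 0, 0], [0, 0, 0]], [255, [0, 0, 0], [0, 0, 0]], [255, [0, 0, 0], [0, 0, 0]]])

```text
time: 6.1
position: [0.552, -0.0585, 0.052]
ee_rot: [0.0, 0.028, 1.0, 0.0]
contact_force: [3.1, 0.5, 3.7]
grip_width: 0.0003
```

Run:
```python
from h import *
F=[]
for i in range(6):
    imaging.capture("side");s=manip.observe();F.append(s["contact_force"])
print(np.mean(F,0),np.std(F,0),s["position"])
```

```text
[3.17175422 0.17811786 4.19682708] [0.38056799 0.46403392 0.50540733] [ 0.55183694 -0.05852626  0.05197755]
```

Averaged force is 4.2 N up at 7 mm travel, so the round key is well down. I'll lift and go over the bar.

Emit:
step_arm(plan=[[255, [0, 0, 0.5], [0, 0, 0]], [255, [0, 0, 1], [0, 0, 0]], [255, [0, 0, 3], [0, 0, 0]], [255, [0, 0, 1.5], [0, 0, 0]], [255, [-2.5, 0, 0], [0, 0, 0]], [255, [-4, 0.2, 0], [0, 0, 0]], [255, [-4, 0.2, 0], [0, 0, 0]], [255, [-1, 0, 0], [0, 0, 0]]])

```text
time: 7.2
position: [0.4315, -0.0542, 0.1107]
ee_rot: [-0.003, 0.028, 1.0, 0.001]
contact_force: [-0.3, -0.3, -0.3]
grip_width: -0.0002
```

Run:
```python
from h import *
imaging.capture("side");imaging.capture("side")
s=manip.observe();print(s["position"],s["contact_force"])
p=cam("wrist");T=np.array(p["T_tool_cam"]);Rt=rot(s["ee_rot"]);im=imaging.capture("wrist")
for l in("key_round_top","key_bar_top"):
    for d in models.spot_in(l,"wrist")[:2]: print(l,Rt@(T@[*d["xyz"],1])[:3]+s["position"],d["confidence"])
im2=imaging.capture("side")[120:280,180:380]
cv2.imwrite("pics/b.png",np.hstack([cv2.resize(im,(400,300)),cv2.resize(im2,(400,300))]))
```

```text
[ 0.43493022 -0.05424452  0.11175361] [0.66303289 0.41577291 0.31068708]
key_round_top [ 0.53723307 -0.05561006  0.05169424] 0.41
key_bar_top [ 0.43330285 -0.05613923  0.05935514] 0.66
key_bar_top [0.4767146  0.08276042 0.07166486] 0.66
```

View pics/b.png

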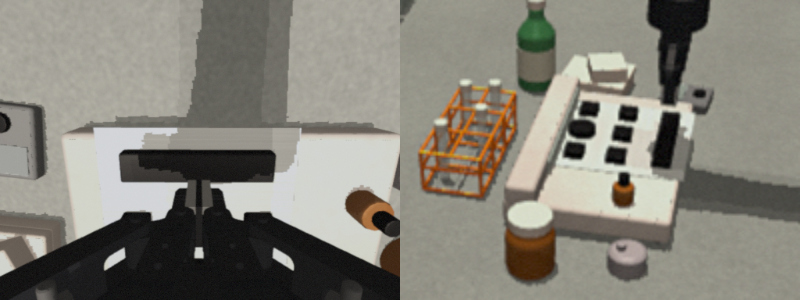

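The tips are over the bar (wrist view 195,180) and the round key looks up again. I'll come down on the bar.

Emit:
step_arm(plan=[[255, [0.1, 0, -1], [0, 0, 0]], [255, [0, 0, -2], [0, 0, 0]], [255, [0, 0, -1], [0, 0, 0]], [255, [0, 0, -0.6], [0, 0, 0]], [255, [0, 0, -0.3], [0, 0, 0]], [255, [0, 0, 0], [0, 0, 0]], [255, [0, 0, 0], [0, 0, 0]], [255, [0, 0, 0], [0, 0, 0]]])

```text
time: 8.3
position: [0.4381, -0.0545, 0.0634]
ee_rot: [0.001, 0.028, 1.0, 0.0]
contact_force: [0.6, -0.3, -0.4]
grip_width: -0.0001
```

Emit:
step_arm(plan=[[255, [0, 0, -0.2], [0, 0, 0]], [255, [0, 0, -0.2], [0, 0, 0]], [255, [0, 0, -0.2], [0, 0, 0]], [255, [0, 0, -0.15], [0, 0, 0]], [255, [0, 0, -0.1], [0, 0, 0]], [255, [0, 0, 0], [0, 0, 0]], [255, [0, 0, 0], [0, 0, 0]], [255, [0, 0, 0], [0, 0, 0]]])

```text
time: 9.1
position: [0.4378, -0.0544, 0.0545]
ee_rot: [0.0, 0.028, 1.0, 0.0]
contact_force: [0.4, 1.3, 3.2]
grip_width: -0.0
```

Emit:
step_arm(plan=[[255, [0, 0, -0.1], [0, 0, 0]], [255, [0, 0, -0.1], [0, 0, 0]], [255, [0, 0, -0.05], [0, 0, 0]], [255, [0, 0, 0], [0, 0, 0]], [255, [0, 0, 0], [0, 0, 0]], [255, [0, 0, 0], [0, 0, 0]], [255, [0, 0, 0], [0, 0, 0]], [255, [0, 0, 0], [0, 0, 0]]])

```text
time: 9.9
position: [0.4378, -0.0545, 0.052]
ee_rot: [0.0, 0.028, 1.0, 0.0]
contact_force: [0.9, 0.2, 4.7]
grip_width: 0.0002
```

Run:
```python
from h import *
F=[]
for i in range(6):
    imaging.capture("side");s=manip.observe();F.append(s["contact_force"])
print(np.mean(F,0),np.std(F,0),s["position"])
```

```text
[1.51780379 0.50726926 4.12120285] [0.19249318 0.48441188 0.38021007] [ 0.43778841 -0.05445884  0.05195299]
```

Bar is down too: 4.1 N at 7 mm. Lifting away.

Emit:
step_arm(plan=[[255, [0, 0, 0.5], [0, 0, 0]], [255, [0, 0, 1], [0, 0, 0]], [255, [0, 0, 3], [0, 0, 0]], [255, [0, 0, 4], [0, 0, 0]], [255, [0, 0, 4], [0, 0, 0]], [255, [0, 0, 3], [0, 0, 0]], [255, [0, 0, 0], [0, 0, 0]], [255, [0, 0, 0], [0, 0, 0]]])

```text
time: 11.0
position: [0.437, -0.0547, 0.207]
ee_rot: [-0.0, 0.028, 1.0, 0.0]
contact_force: [-0.0, 0.4, -1.2]
grip_width: -0.0
```

Run:
```python
from h import *
s=manip.observe();print(s["position"],s["contact_force"])
im=imaging.capture("wrist");im2=imaging.capture("side")[120:280,180:380]
cv2.imwrite("pics/c.png",np.hstack([cv2.resize(im,(400,300)),cv2.resize(im2,(400,300))]))
```

```text
[ 0.43696121 -0.0546912   0.20699863] [-0.02979598  0.42737558 -1.22636224]
```

View pics/c.png

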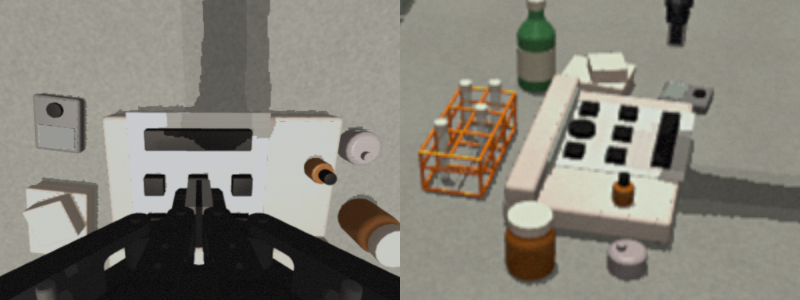

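The hand is well clear. The keys stand up and everything is where it was.

```bash
python3 -c "
from cell import workorder
print(workorder.hand_in())"
```

```text
the job is handed in; nothing more can be done
None
```

The count is logged and the job is handed in, at about 11 s of the 35 s allowed; the hand-in gives no verdict.

- **Round key:** with the fingers shut, I pressed it about 7 mm down at about 4.2 N and let it up.
- **Bar key:** I then pressed it about 7 mm down at about 4.1 N, let it up, and raised the hand to 0.207 m.
- **How the depths are known:** press depths come from the measured tip height and the key's stated height at rest. The force matches the springs' stated strength.
- **Last checks:** in the final side and wrist pictures both pressed keys look up and nothing has visibly moved. I judged this by eye and did not measure the positions of the loose things again.
- **Disagreements:**
  - The cameras differed by up to about 14 mm on where the bar's centre lies along its 130 mm length, which doesn't matter for pressing it.
  - A sideways force of about 3 N in x showed while the round key was down. I put it down to friction or sensor bias, but did not check further.

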